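# Lock the tool tray and hold the tack chest open

## Task

Get the bench kit ready for refilling: first swing the tray's keeper bar fully shut over the tools until it has snapped past its spring ball against the stop, and only then lift the lid of the tack chest by its handle. The lid falls shut by itself, so finish while still holding it with the gripper, still, at 50 degrees open (within 5 degrees), so that a colleague can reach in. Leave the tools in the tray and the yellow bin, spool and mallet where they are.

Things in the scene. Friction and masses are not known exactly. Their poses are not given: they have to be found in the camera images.
- keeper (a joint): Angle of the steel keeper bar (rad) on the tool tray. 0 = shut, across the tools, against a stop; grows as it swings open level, counter-clockwise from above, its tip towards the tray's -x (towards the robot). Starts at 0.7 to 1.3, stays where left. From 0.09 on it rides over a spring ball (2 to 4 N at the knob); past 0.045 the ball snaps it shut to 0 and keeps it there, before that it rolls back.
- keeper_knob (a point): Middle of the upright black knob on the keeper bar: a cylinder 18 mm across, 150 mm from the pivot axis, free from 59 to 103 mm above the table; this point is 82 mm above the table. Its axes turn with the bar: y points from pivot to tip. The bar is a level 12 mm round rod, 196 mm from pivot to tip, axis 53 mm above the table.
- keeper_pivot (a point): Point on the keeper bar's upright pivot axis, 53 mm above the table, fixed to the tray and with the tray's axes. With the bar open by q the knob stands at x = -150 sin q, y = 150 cos q (mm) from here.
- tray: Fixed open plywood tool tray 260 mm (its x) by 170 mm (its y), 40 mm high, two partitions along x, three loose tools in it; origin at the centre of its underside, on the table. Steel pivot post on its -y side (at 30, -97 mm); on its +y side (at 30, 98 mm) a 42 mm high steel saddle with the spring ball and a 60 mm high stop.
- lid (a joint): Opening angle of the chest's lid (rad). 0 = shut (as it starts); grows as the lid's far edge rises, to at most 1.25. 50 degrees = 0.873. The lid weighs 0.3 to 0.55 kg and falls shut from any angle when let go; lifting it takes 2 to 4 N at the handle.
- lid_handle (a point): Middle of the lid's bar handle: a 12 mm round steel bar, 110 mm long, parallel to the hinge, on a 12 mm leg at each end; bar axis 36 mm above the lid's upper face (30 mm clear below), 43 mm in from the free far edge. Moves with the lid: y along the bar, x away from the hinge, z normal to the lid. Shut, it is 146 mm above the table and 135 mm along x and 46 mm up from the hinge.
- lid_hinge (a point): Middle of the lid's hinge axis, along the top of the chest's near side (towards the robot), 100 mm above the table; fixed, with the chest's axes: y along the hinge, x across to the lid's free edge (roughly away from the robot), z up. With the lid open by q the handle is at x = 135 cos q - 46 sin q, z = 135 sin q + 46 cos q (mm) from here.
- chest: Fixed plywood tack chest 170 mm (its x) by 220 mm (its y), 100 mm high, with a 10 mm thick plywood lid 178 by 228 mm on top; origin at the centre of its underside on the table. Chest and tray stand side by side; which is on the left varies.
- chisel: Loose ripping chisel (200 mm, wooden handle) lying along the tray's channel; origin under its middle.
- lifter: Loose tack lifter (200 mm, wooden handle) lying in the tray's middle channel; origin under its middle.
- regulator: Loose plain steel rod (a regulator), 10 mm thick, 200 mm long, lying in the tray's channel nearest the pivot; origin under its middle.
- bin: Bystander: loose yellow open plastic bin 100 x 150 x 65 mm; origin at the centre of its underside.
- spool: Bystander: loose wooden spool 60 mm across, 50 mm high, upright; origin at the centre of its underside.
- mallet: Bystander: loose wooden mallet lying flat along its x, head 64 mm across and 100 mm long; origin on the table, below its handle axis, 60 mm from the head's axis.
There are look-alikes about, which are no part of the job. What is shaped like the lifter but red is not meant.

How it is judged (in metres and radians):
On the way, in this order (a step that is already met when the one before it is completed fails the run):
1. the keeper bar is snapped shut while the lid is still down (value of joint keeper below 0.045 rad and value of joint lid below 0.15 rad), for 0.2 s.
2. the lid is lifted to 50 degrees (value of joint lid between 0.785 and 0.961 rad and contact force between the fingers and lid above 0.5 N), for 0.2 s.
At the end, for the whole second after the job is handed in: The keeper bar is shut (below 0.045 rad, past its ball) and the gripper's fingers, and no other thing, hold the lid still (under 0.05 rad/s) at 50 degrees, within 5 degrees (0.785 to 0.961 rad) (all of step 2 and value of joint keeper below 0.045 rad and velocity of joint lid between -0.05 and 0.05 rad/s and contact force between lid and bin below 0.2 N and contact force between lid and spool below 0.2 N and contact force between lid and mallet below 0.2 N and contact force between lid and chisel below 0.2 N and contact force between lid and lifter below 0.2 N and contact force between lid and regulator below 0.2 N); the arm keeps its last pose, push and grip.
It fails at once if the bin, spool or mallet is pushed away (over 30 mm) (distance of any of bin, spool, mallet from where it was at the start of the episode above 0.03 m).
It fails at once if a tool is taken from the tray or shoved about (over 40 mm) (distance of any of chisel, lifter, regulator from where it was at the start of the episode above 0.04 m).
It also fails if it takes over 51 s, if anything falls off the work surface, if the arm or the gripper's body presses on something with over 40 N, if the wrist force passes 120 N, or if a joint passes its speed limit or range.

## Robot

A 6-joint arm with a two-finger parallel gripper is mounted at the origin on the work surface. World frame = base frame: x ahead of the robot, y to its left, z up, the work surface at z = 0. Lengths are in mm, angles in rad, forces in N, time in s.
With the tool pointing down it reaches from about 275 to 750 mm from the base axis. Payload 10.2 kg.
Tool frame: the origin (TCP) lies midway between the tips of the shut fingers; the grasp point (between the pads) lies 19 mm behind it; z points along the fingers, y is the line along which they close (so a half turn about z gives the same grasp; the last joint's range is limited). The gripper opens to 85 mm and grips with 20 to 120 N. Pads are 22 mm wide; open, the fingers measure 114 mm over their backs; the gripper's body (76 mm by 85 mm) begins 54 mm behind the grasp point. The pads swing forward as they close: fully open they stand 13 mm farther back than shut.
Start: joints at [-1.343, 0.313, 1.498, -0, 1.331, -0.223], TCP at [228.724, -472.564, 195.994] pointing down, gripper open.
Joint ranges: [-2.94, 2.94], [-0.97, 2.17], [0.19, 2.56], [-1.23, 4.37], [0.02, 3.11], [-2.88, 2.88]. Speed limits (rad/s): [2.39, 2.39, 3.01, 3.14, 3.14, 3.14].

## Interface

Orientations are given as a unit quaternion [w, x, y, z].
In Python, from rig import ctrl gives the robot as it stands.
- The arm moves only by the tool send_rows, never from a script. Its argument "targets" is a list of rows, each an object with "offset": the shift along the world's x, y, z in cm, a list of three; "spin": the turn about the world's z in rad. A call has 1 to 8 rows; each row is the pose to reach, as a shift and turn from the pose commanded when the call began; what a row does not reach only later rows make up. A row lasts 1/12 s, in which the tool goes at most 41.7 mm and 7.16 degrees, less where a joint would pass 70% of its speed; a pose out of reach is approached as far as the arm can. A call with a gripper value outside its range is refused whole. "grip" is the opening, from 0 (shut) to 1 (fully open), set as the call begins (left out, the last holds). The fingers move at their own pace and stop on an object; "squeeze" is the grip in N (left out, the last holds). Time passes only in rows, so rows that repeat a pose let the fingers close. It gives the time, the measured TCP pose, the force, the opening and the grip force at its end, in the units of the state.
- ctrl.sense(): the state, without advancing time (a new reading comes with each control period).
- ctrl.capture(name): name is "scene" or "side" or "wrist"; returns (picture, depth): 384x512x3 uint8, red, green, blue; 384x512 float32, mm along the optical axis (not along the pixel's ray), 0 where there is no reading.
- ctrl.calibration(name): a dict with "fx", "fy", "cx", "cy" (pixels), "view" (4x4, takes a point from world to camera coordinates); the wrist camera has in their place "mount" (4x4, takes a point from camera to tool coordinates, whose origin is the TCP and whose axes are the flange's). Camera axes: x right, y down, z forward; pixel columns grow to the right and rows downward; lengths in mm; the calibration is good to about 2 mm. The wrist camera is an equidistant fisheye: a pixel r from the principal point sees the ray r / f radians off the axis. A picture is of the moment at which its call begins: read the wrist's pose just before it. calibration takes no time and is no camera call.
- ctrl.finish_job(): hands the job in; it is judged then, once.
Trained networks look in the newest picture that a camera, given by its name, has taken for a name from the list of things; names that differ only in an ending like _2 or _b are one class to them, and where a whole thing is asked for, a point or a joint stands for the part that bears it (a point fixed in the world has none). Each returns a list of dicts, best first, with "conf" (0 to 1); they miss things now and then, are a little off and sometimes report something else, mostly with a low value. They report only what shows in the picture. A call takes as long as a camera call. They do not tell look-alikes from the thing itself.
- ctrl.search_frame(camera, query): "box" ([left, top, right, bottom] in pixels, round what is visible of it).
- ctrl.place_of(camera, query): "uv" ([column, row] in pixels: a listed point, or the origin of a listed thing).
The state is a dict: "time_s": time; "joints": joint angles; "dq": joint speeds; "tau": joint torques, N m; "eef_pos": TCP position; "ee_rot": TCP orientation; "force": force on the tool from outside, world axes, zero at the start; "wrist_torque": the same for the moment, N m; "grip_width": opening from 0.0 (shut) to 1.0 (fully open); "grip_force": force on a finger pad.
Only numpy, scipy, OpenCV 4.12 (cv2) and the standard library are available. Lean on these libraries where they do the work, as an engineer would, in place of code of your own. Each camera call takes 0.05 s, during which the arm holds its last target. There are 200 camera calls.

## Working session

There is one attempt and no reset: what is moved stays moved. The work goes in short steps, Python scripts to look and compute and a tool call to move; the robot and the scene stay as the last step left them, time stands still between calls to the robot, and variables do not carry over. Pictures are saved under pics/ and viewed, at most 10 in all, crops included, and the job is handed in when it is done.

Besides the shell and the picture viewer there is one more tool, called after "Call:" by a JSON object that holds its "api" and its "payload". send_rows: Moves the arm, as the interface text tells. Its arguments: {"type":"object","properties":{"targets":{"type":"array"},"grip":{"type":"number"},"squeeze":{"type":"number"}},"required":["targets"]}

```bash
mkdir -p pics; cat > h.py <<'E'
from rig import ctrl
import numpy as np, cv2
from scipy.spatial.transform import Rotation as R
def world(cam,u,v,d):
    c=ctrl.calibration(cam)
    p=np.array([(u-c['cx'])/c['fx']*d,(v-c['cy'])/c['fy']*d,d,1])
    return (np.linalg.inv(np.array(c['view']))@p)[:3]
def atz(cam,u,v,z):
    c=ctrl.calibration(cam); M=np.linalg.inv(np.array(c['view']))
    r=M[:3,:3]@np.array([(u-c['cx'])/c['fx'],(v-c['cy'])/c['fy'],1]); o=M[:3,3]
    return o+r*(z-o[2])/r[2]
def proj(cam,P):
    c=ctrl.calibration(cam); q=np.array(c['view'])@np.append(P,1)
    return [c['fx']*q[0]/q[2]+c['cx'],c['fy']*q[1]/q[2]+c['cy']]
E
python3 - <<'E'
from h import *
for n in ['scene','side']:
    im,d=ctrl.capture(n); cv2.imwrite(f'pics/{n}0.png',im[:,:,::-1]); np.save(f'{n}d.npy',d)
    for q in ['keeper_knob','keeper_pivot','lid_handle','lid_hinge','tray','chest','lifter','bin','spool','mallet']:
        for r in ctrl.place_of(n,q)[:2]:
            u,v=r['uv']; dd=d[int(np.clip(v,0,383)),int(np.clip(u,0,511))]
            z={'keeper_knob':82,'keeper_pivot':53,'lid_handle':146,'lid_hinge':100}.get(q,0)
            print(n,q,round(r['conf'],2),np.round([u,v]),world(n,u,v,dd).round(),atz(n,u,v,z).round())
s=ctrl.sense();print(s['time_s'],s['ee_rot'],s['eef_pos'])
E
```

```text
scene keeper_knob 0.48 [206. 185.] [ 394. -195.    2.] [ 489. -172.   82.]
scene keeper_pivot 0.55 [178. 209.] [ 595. -255.   59.] [ 589. -257.   53.]
scene lid_handle 0.83 [309. 198.] [553. 193. 107.] [598. 188. 146.]
scene lid_hinge 0.91 [319. 190.] [512. 229. 110.] [501. 231. 100.]
scene lid_hinge 0.41 [125. 196.] [ 546. -461.   57.] [ 593. -435.  100.]
scene tray 0.74 [208. 184.] [ 485. -169.   87.] [ 379. -194.    0.]
scene tray 0.69 [206. 218.] [ 600. -157.   24.] [ 576. -163.    0.]
scene chest 0.83 [310. 222.] [650. 195.  88.] [560. 206.   0.]
scene lifter 0.63 [204. 222.] [ 610. -163.   16.] [ 594. -168.    0.]
scene lifter 0.63 [268. 275.] [824.  73.  22.] [807.  73.   0.]
scene bin 0.88 [379. 201.] [473. 452.  43.] [423. 468.   0.]
scene spool 0.73 [261. 185.] [397.  22.  21.] [371.  20.   0.]
scene mallet 0.81 [127. 198.] [ 546. -458.   52.] [ 490. -488.    0.]
scene mallet 0.49 [381. 200.] [472. 458.  47.] [417. 476.   0.]
side keeper_knob 0.54 [268. 234.] [ 254. -392.  477.] [ 471. -173.   82.]
side keeper_pivot 0.96 [315. 238.] [ 592. -267.   55.] [ 593. -266.   53.]
side lid_hinge 0.82 [198. 162.] [ 190. -234.  616.] [483. 230. 100.]
side tray 0.81 [294. 230.] [ 271. -449.  534.] [ 598. -171.    0.]
side tray 0.7 [336. 317.] [ 446. -502.   31.] [ 462. -493.    0.]
side chest 0.95 [220. 174.] [509. 128. 103.] [570. 212.   0.]
side chest 0.52 [230. 141.] [616. 202. 148.] [720. 337.   0.]
side lifter 0.74 [268. 309.] [ 323. -341.   -2.] [ 322. -341.    0.]
side lifter 0.55 [295. 227.] [ 275. -446.  534.] [ 605. -165.    0.]
side spool 0.41 [212. 228.] [ 143. -339.  534.] [381.  17.   0.]
side mallet 0.82 [338. 315.] [ 457. -500.   29.] [ 472. -492.    0.]
1.1 [-1.95243751e-05  9.74709319e-01  2.23476493e-01  1.93701338e-05] [ 228.72894343 -472.55383236  195.99211369]
```

View pics/scene0.png

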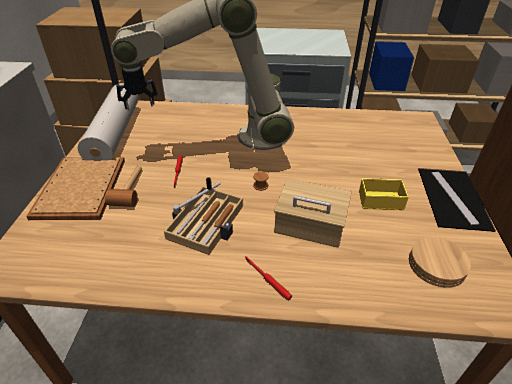

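View pics/side0.png

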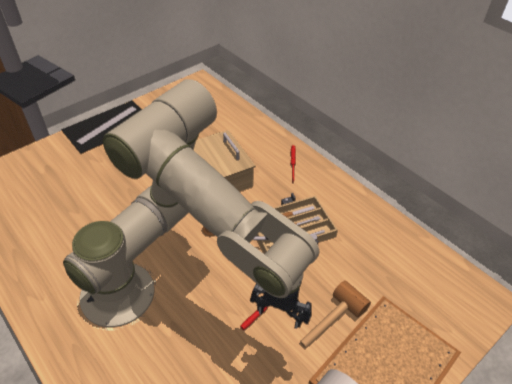

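The scene picture shows the tray with its keeper open (knob at about 208,184, saddle at 226,229) and the chest at (312,210). Red lifter look-alikes lie at (178,170) and (268,277), outside the tray. The only upright black knob is at (208,184), so I'll check it in a crop.

```bash
python3 - <<'E'
from h import *
im=cv2.imread('pics/scene0.png')[160:260,155:360]
cv2.imwrite('pics/crop.png',cv2.resize(im,(800,390),interpolation=cv2.INTER_CUBIC))
E
```

```text
(no output)
```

View pics/crop.png

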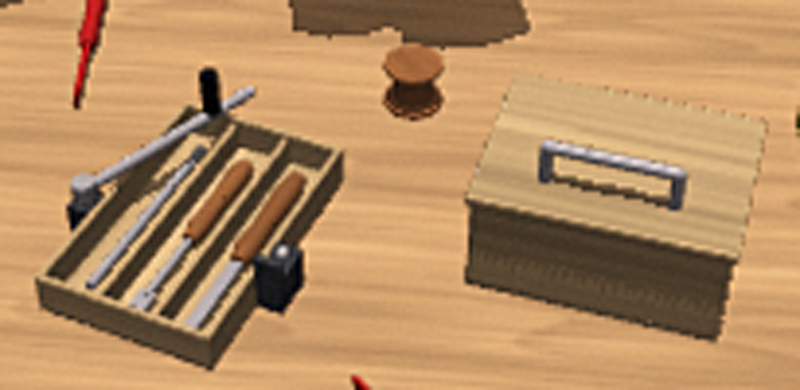

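```bash
python3 - <<'E'
from h import *
for n,u,v,z in [('knob',210,92,82),('knobtop',208,70,103),('pivot',85,185,55),('tip',252,93,53),('saddle',282,255,50),('t1',38,280,40),('t2',213,352,40),('t3',344,152,40),('t4',188,110,40),('h1',547,148,146),('h2',682,177,146),('L1',467,203,110),('L2',735,259,110),('L3',767,122,110),('L4',508,78,110)]:
    print(n,atz('scene',155+u/3.902,160+v/3.9,z).round())
E
```

```text
knob [ 478. -165.   82.]
knobtop [ 471. -167.  103.]
pivot [ 586. -262.   55.]
tip [ 441. -133.   53.]
saddle [652. -74.  50.]
t1 [ 691. -280.   40.]
t2 [ 757. -117.   40.]
t3 [504. -37.  40.]
t4 [ 456. -194.   40.]
h1 [603. 145. 146.]
h2 [629. 254. 146.]
L1 [637.  81. 110.]
L2 [683. 297. 110.]
L3 [510. 340. 110.]
L4 [468. 111. 110.]
```

Call:
{"api": "send_rows", "payload": {"targets": [{"offset": [24.9,30.7,0],"spin": 1.98},{"offset": [24.9,30.7,0],"spin": 1.98},{"offset": [24.9,30.7,0],"spin": 1.98},{"offset": [24.9,30.7,0],"spin": 1.98},{"offset": [24.9,30.7,0],"spin": 1.98},{"offset": [24.9,30.7,0],"spin": 1.98},{"offset": [24.9,30.7,0],"spin": 1.98},{"offset": [24.9,30.7,0],"spin": 1.98}], "grip": 0.6}}

```text
time_s: 1.77
eef_pos: [439.7, -211.8, 196.2]
ee_rot: [0.0, 0.746, 0.666, 0.0]
force: [-0.1, -1.3, -0.4]
grip_width: 0.598
grip_force: 0.0
```

Call:
{"api": "send_rows", "payload": {"targets": [{"offset": [3.9,4.7,0],"spin": 0.974},{"offset": [3.9,4.7,0],"spin": 0.974},{"offset": [3.9,4.7,0],"spin": 0.974},{"offset": [3.9,4.7,0],"spin": 0.974},{"offset": [3.9,4.7,0],"spin": 0.974},{"offset": [3.9,4.7,0],"spin": 0.974},{"offset": [3.9,4.7,0],"spin": 0.974},{"offset": [3.9,4.7,0],"spin": 0.974}]}}

```text
time_s: 2.43
eef_pos: [477.7, -166.6, 196.0]
ee_rot: [-0.0, 0.348, 0.938, -0.0]
force: [-0.5, -0.1, 0.4]
grip_width: 0.599
grip_force: 0.0
```

```bash
cat >> h.py <<'E'
def wray(u,v,z,s):
    c=ctrl.calibration('wrist'); M=np.array(c['mount'])
    a=np.array([u-c['cx'],v-c['cy']]); r=np.hypot(*a); th=r/c['fx']
    d=np.append(a/r*np.sin(th),np.cos(th)); 
    q=s['ee_rot']; W=R.from_quat([q[1],q[2],q[3],q[0]]).as_matrix()
    o=W@M[:3,3]+s['eef_pos']; d=W@M[:3,:3]@d
    return o+d*(z-o[2])/d[2]
E
python3 - <<'E'
from h import *
s=ctrl.sense(); im,d=ctrl.capture('wrist'); cv2.imwrite('pics/w1.png',im[:,:,::-1])
print(s['eef_pos'],s['ee_rot'],ctrl.calibration('wrist'))
for q,z in [('keeper_knob',82),('keeper_pivot',53)]:
    for r in ctrl.place_of('wrist',q)[:2]: print(q,r,wray(*r['uv'],z,s).round())
E
```

```text
[ 477.70468326 -166.6300331   195.96498573] [-3.51002725e-05  3.47800557e-01  9.37568542e-01 -1.75312513e-06] {'fx': 297.3186396354542, 'fy': 297.3186396354542, 'cx': 256.5109249269837, 'cy': 192.65851151145574, 'mount': array([[ 8.11876301e-04, -9.53925463e-01, -3.00042583e-01,
         7.73754854e+01],
       [ 9.99999665e-01,  8.05016704e-04,  1.46479531e-04,
        -1.18516329e-01],
       [ 1.01808737e-04, -3.00042602e-01,  9.53925797e-01,
        -1.77534089e+02],
       [ 0.00000000e+00,  0.00000000e+00,  0.00000000e+00,
         1.00000000e+00]])}
keeper_pivot {'uv': [255.0, 284.7], 'conf': 0.89} [ 589. -265.   53.]
```

View pics/w1.png

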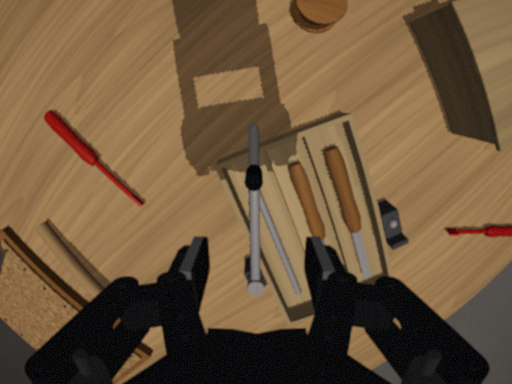

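Wrist view shows the knob at (254,177), pivot at (256,286), bar tip at (253,126) and spring ball at about (393,226). The fingers straddle the bar.

```bash
python3 - <<'E'
from h import *
s=ctrl.sense()
for n,u,v,z in [('knobtop',254,173,103),('knob',254,180,82),('pivot',256,286,59),('tip',253,126,53),('ball',392,225,46)]: print(n,wray(u,v,z,s).round(1))
E
```

```text
knobtop [ 467.4 -160.9  103. ]
knob [ 476.6 -169.2   82. ]
pivot [ 587.5 -263.7   59. ]
tip [ 436.4 -135.7   53. ]
ball [645.5 -80.4  46. ]
```

Call:
{"api": "send_rows", "payload": {"targets": [{"offset": [-0.4,0,-4],"spin": 0},{"offset": [-0.4,0,-8],"spin": 0},{"offset": [-0.4,0,-11],"spin": 0},{"offset": [-0.4,0,-12.9],"spin": 0},{"offset": [-0.4,0,-12.9],"spin": 0},{"offset": [-0.4,0,-12.9],"spin": 0}]}}

```text
time_s: 3.08
eef_pos: [473.7, -166.7, 67.1]
ee_rot: [-0.0, 0.352, 0.936, 0.0]
force: [0.5, 0.6, 1.3]
grip_width: 0.601
grip_force: 0.0
```

Call:
{"api": "send_rows", "payload": {"targets": [{"offset": [0,0,0],"spin": 0},{"offset": [0,0,0],"spin": 0},{"offset": [0,0,0],"spin": 0},{"offset": [0,0,0],"spin": 0},{"offset": [0,0,0],"spin": 0},{"offset": [0,0,0],"spin": 0}], "grip": 0, "squeeze": 20}}

```text
time_s: 3.58
eef_pos: [474.0, -166.9, 67.7]
ee_rot: [0.001, 0.351, 0.936, -0.0]
force: [-1.6, 0.8, 5.0]
grip_width: 0.001
grip_force: 2.7
```

The fingers closed with nothing between them, so I'll look.

```bash
python3 - <<'E'
from h import *
s=ctrl.sense(); im,d=ctrl.capture('wrist'); cv2.imwrite('pics/w2.png',im[:,:,::-1])
print(s['force'],s['wrist_torque'],s['grip_width'])
a=cv2.imread('pics/w2.png'); b,_=ctrl.capture('scene'); b=b[:,:,::-1][130:250,140:300]
cv2.imwrite('pics/w2b.png',np.hstack([cv2.resize(a,(400,300)),cv2.resize(b,(400,300),interpolation=cv2.INTER_CUBIC)]))
E
```

```text
[-1.60409227  0.83222585  5.02294853] [0.11453999 0.12243725 0.06528289] 0.0010435604176031895
```

View pics/w2b.png

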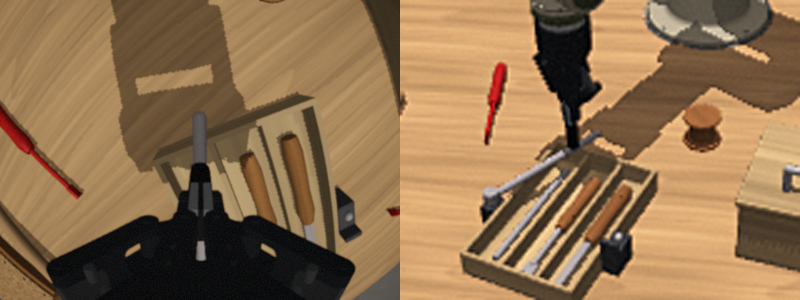

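```bash
python3 - <<'E'
from h import *
s=ctrl.sense(); a=cv2.imread('pics/w2.png')
cv2.imwrite('pics/w2c.png',cv2.resize(a[120:300,176:336],(711,600*800//800),interpolation=cv2.INTER_CUBIC)[:600])
print(wray(256,143,53,s))
def wproj(P):
    c=ctrl.calibration('wrist'); M=np.array(c['mount']);q=s['ee_rot']; W=R.from_quat([q[1],q[2],q[3],q[0]]).as_matrix()
    p=M[:3,:3].T@(W.T@(np.array(P)-s['eef_pos'])-M[:3,3]); th=np.arctan2(np.hypot(p[0],p[1]),p[2]); e=p[:2]/np.hypot(p[0],p[1])
    return (np.array([c['cx'],c['cy']])+e*th*c['fx']).round()
u=np.array([-.763,.647]);pv=np.array([588,-263])
for r in (150,196): 
  for z in (103,59,53): print(r,z,wproj([*(pv+r*u),z]))
print('tcp',wproj(s['eef_pos']))
E
```

```text
[ 435.46757108 -133.87004424   53.        ]
150 103 [257. 249.]
150 59 [257. 218.]
150 53 [257. 215.]
196 103 [256. 165.]
196 59 [256. 150.]
196 53 [256. 149.]
tcp [257. 224.]
```

View pics/w2c.png

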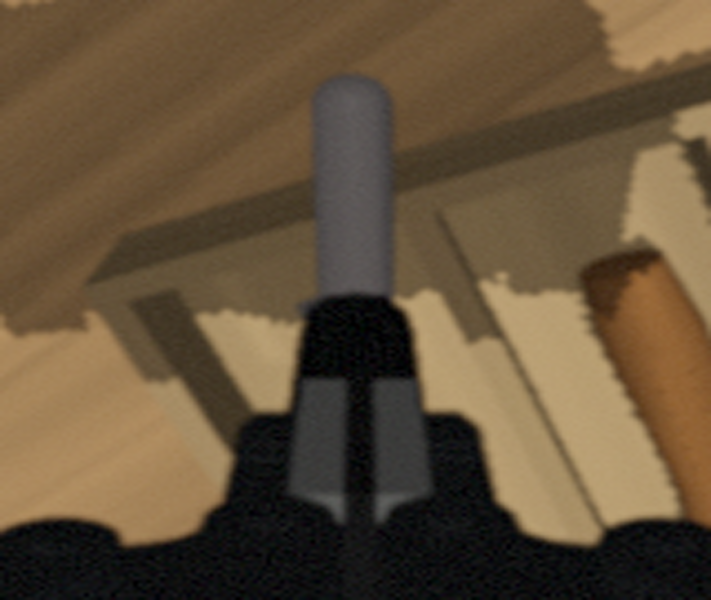

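```bash
python3 - <<'E'
from h import *
s=ctrl.sense(); im,d=ctrl.capture('wrist')
c=ctrl.calibration('wrist'); M=np.array(c['mount']);q=s['ee_rot']; W=R.from_quat([q[1],q[2],q[3],q[0]]).as_matrix()
u=np.array([-.763,.647]);t=np.array([.647,.763]);pv=np.array([588,-263])
for cc in (245,256,268):
  for v in range(140,300,6):
    a=np.array([cc-c['cx'],v-c['cy']]);r=np.hypot(*a);th=r/c['fx'];D=d[v,cc]
    p=np.append(a/r*np.tan(th),1)*D; P=W@(M[:3,:3]@p+M[:3,3])+s['eef_pos']
    print(cc,v,im[v,cc],round(float(D)),'radial',round((P[:2]-pv)@u),'tan',round((P[:2]-pv)@t),'z',round(P[2]))
print('tcp radial',(np.array(s['eef_pos'])[:2]-pv)@u)
E
```

```text
245 140 [101  80  52] 245 radial 195 tan -9 z -1
245 146 [101  78  50] 246 radial 190 tan -10 z -1
245 152 [106  83  60] 247 radial 185 tan -10 z 0
245 158 [106  82  59] 249 radial 180 tan -10 z -1
245 164 [102  80  57] 250 radial 175 tan -10 z -1
245 170 [100  78  56] 252 radial 169 tan -10 z -1
245 176 [73 64 45] 241 radial 167 tan -10 z 11
245 182 [69 58 39] 225 radial 167 tan -9 z 28
245 188 [98 81 55] 214 radial 166 tan -9 z 40
245 194 [103  85  59] 216 radial 161 tan -9 z 39
245 200 [103  85  57] 253 radial 145 tan -10 z 6
245 206 [105  87  62] 254 radial 139 tan -10 z 6
245 212 [45 40 42] 246 radial 137 tan -10 z 15
245 218 [9 9 0] 190 radial 154 tan -8 z 69
245 224 [ 9 11 15] 179 radial 155 tan -7 z 80
245 230 [ 9 11  4] 171 radial 155 tan -7 z 89
245 236 [61 58 56] 150 radial 161 tan -6 z 109
245 242 [58 58 58] 143 radial 161 tan -6 z 116
245 248 [60 61 59] 137 radial 161 tan -6 z 122
245 254 [59 59 56] 131 radial 161 tan -5 z 128
245 260 [61 60 58] 128 radial 160 tan -5 z 132
245 266 [57 61 58] 122 radial 161 tan -5 z 138
245 272 [13 14 14] 116 radial 162 tan -5 z 144
245 2
[... 1999 characters left out ...]
53 110] 256 radial 134 tan 9 z 6
268 218 [90 73 47] 194 radial 153 tan 7 z 65
268 224 [45 36 20] 182 radial 154 tan 7 z 77
268 230 [20 11 13] 173 radial 154 tan 6 z 87
268 236 [55 54 56] 149 radial 161 tan 5 z 109
268 242 [60 60 59] 143 radial 161 tan 5 z 116
268 248 [58 58 56] 137 radial 161 tan 5 z 122
268 254 [60 59 58] 132 radial 161 tan 5 z 128
268 260 [63 61 60] 127 radial 161 tan 5 z 133
268 266 [61 61 60] 123 radial 160 tan 5 z 138
268 272 [14  7  9] 116 radial 162 tan 4 z 144
268 278 [4 5 4] 111 radial 162 tan 4 z 149
268 284 [15 18 14] 107 radial 162 tan 4 z 153
268 290 [21 21 22] 103 radial 162 tan 4 z 157
268 296 [22 20 20] 100 radial 162 tan 4 z 161
tcp radial 149.18047372577254
```

The depth shows the shut fingers sitting on top of the knob. The knob is in place at radius 149, z up to 103, and the finger ends are at z of about 106, roughly 38 mm short of the reported TCP. I'll raise, open and measure the tips.

Call:
{"api": "send_rows", "payload": {"targets": [{"offset": [0,0,1],"spin": 0},{"offset": [0,0,2.0],"spin": 0},{"offset": [0,0,2.0],"spin": 0},{"offset": [0,0,2.0],"spin": 0}]}}

```text
time_s: 4.07
eef_pos: [474.1, -166.9, 87.8]
ee_rot: [0.001, 0.351, 0.936, -0.0]
force: [-0.3, -0.7, -0.2]
grip_width: -0.001
grip_force: 0.0
```

```bash
cat > tips.py <<'E'
from h import *
s=ctrl.sense(); im,d=ctrl.capture('wrist')
c=ctrl.calibration('wrist'); M=np.array(c['mount'])
v,u=np.mgrid[0:384,0:512]; a=np.stack([u-c['cx'],v-c['cy']],-1); r=np.hypot(a[...,0],a[...,1])+1e-9
p=np.dstack([a/r[...,None]*np.tan(r/c['fx'])[...,None],np.ones_like(r)])*d[...,None]
T=p@M[:3,:3].T+M[:3,3]   # tool frame
q=s['ee_rot']; W=R.from_quat([q[1],q[2],q[3],q[0]]).as_matrix(); P=T@W.T+s['eef_pos']
g=(np.ptp(im.astype(int),axis=2)<12)&(im.mean(2)<90)&(im.mean(2)>40)&(d>0)&(abs(T[...,0])<30)&(abs(T[...,1])<60)&(T[...,2]>-90)
print('width',s['grip_width'],'z',s['eef_pos'][2],'f',np.round(s['force'],1),'n',g.sum())
for side in (-1,1):
    k=g&(T[...,1]*side>0)&(P[...,2]>62)
    print(side,'x',np.percentile(T[k][:,0],[5,95]).round(),'y',np.percentile(T[k][:,1],[5,95]).round(),'z',np.percentile(T[k][:,2],[2,50,98]).round())
E
python3 tips.py
```

```text
width -0.0013637870985318905 z 87.77056624752657 f [-0.3 -0.7 -0.2] n 1315
-1 x [ 7. 12.] y [-6. -2.] z [-81. -61. -40.]
1 x [-6. 12.] y [2. 6.] z [-83. -62. -40.]
```

Call:
{"api": "send_rows", "payload": {"targets": [{"offset": [0,0,0],"spin": 0},{"offset": [0,0,0],"spin": 0},{"offset": [0,0,0],"spin": 0},{"offset": [0,0,0],"spin": 0}], "grip": 0.45}}

```text
time_s: 4.45
eef_pos: [473.6, -166.6, 86.8]
ee_rot: [-0.0, 0.351, 0.936, 0.0]
force: [-0.6, -0.5, 0.0]
grip_width: 0.452
grip_force: 0.0
```

```bash
python3 tips.py
```

```text
width 0.4517964745736478 z 86.77348354241559 f [-0.6 -0.5  0. ] n 1329
-1 x [ 8. 12.] y [-25. -21.] z [-76. -63. -41.]
1 x [-7. 12.] y [20. 25.] z [-81. -64. -16.]
```

Confirmed twice: the finger ends are about 38 mm behind the reported TCP. I'll use that offset.

Call:
{"api": "send_rows", "payload": {"targets": [{"offset": [0,0,-2],"spin": 0},{"offset": [0,0,-4],"spin": 0},{"offset": [0,0,-5],"spin": 0},{"offset": [0,0,-5.8],"spin": 0},{"offset": [0,0,-5.8],"spin": 0},{"offset": [0,0,-5.8],"spin": 0}]}}

```text
time_s: 5.0
eef_pos: [473.9, -166.8, 29.3]
ee_rot: [0.0, 0.351, 0.936, -0.0]
force: [-1.1, -0.5, -0.3]
grip_width: 0.45
grip_force: 0.0
```

Call:
{"api": "send_rows", "payload": {"targets": [{"offset": [0,0,0],"spin": 0},{"offset": [0,0,0],"spin": 0},{"offset": [0,0,0],"spin": 0},{"offset": [0,0,0],"spin": 0},{"offset": [0,0,0],"spin": 0}], "grip": 0, "squeeze": 20}}

```text
time_s: 5.42
eef_pos: [474.2, -166.9, 29.8]
ee_rot: [0.001, 0.351, 0.936, -0.0]
force: [-1.2, 0.7, 6.3]
grip_width: 0.205
grip_force: 21.8
```

```bash
python3 - <<'E'
import numpy as np
a0=np.radians(139.8)
for k in list(range(6,79,6)): 
    a=a0-np.radians(k); print(k,(15*np.array([np.cos(a)-np.cos(a0),np.sin(a)-np.sin(a0)])).round(2),-np.radians(k).round(3))
E
```

```text
6 [1.07 1.14] -0.105
12 [2.26 2.17] -0.209
18 [3.55 3.07] -0.314
24 [4.93 3.82] -0.419
30 [6.38 4.43] -0.524
36 [7.88 4.89] -0.628
42 [9.42 5.18] -0.733
48 [10.99  5.31] -0.838
54 [12.56  5.28] -0.942
60 [14.11  5.08] -1.047
66 [15.64  4.72] -1.152
72 [17.12  4.21] -1.257
78 [18.55  3.54] -1.361
```

Call:
{"api": "send_rows", "payload": {"targets": [{"offset": [1.07,1.14,0],"spin": -0.105},{"offset": [2.26,2.17,0],"spin": -0.209},{"offset": [3.55,3.07,0],"spin": -0.314},{"offset": [4.93,3.82,0],"spin": -0.419},{"offset": [6.38,4.43,0],"spin": -0.524},{"offset": [7.88,4.89,0],"spin": -0.628},{"offset": [9.42,5.18,0],"spin": -0.733},{"offset": [10.99,5.31,0],"spin": -0.838}]}}

```text
time_s: 6.08
eef_pos: [584.9, -113.7, 29.8]
ee_rot: [0.001, 0.703, 0.711, 0.0]
force: [0.5, -6.8, 2.9]
grip_width: 0.205
grip_force: 21.7
```

```bash
python3 - <<'E'
from h import *
s=ctrl.sense(); im,d=ctrl.capture('wrist'); cv2.imwrite('pics/w3.png',im[:,:,::-1])
p=np.array(s['eef_pos'])[:2]-[588,-263]
print(s['eef_pos'],s['force'],s['grip_width'],s['grip_force'],np.hypot(*p),np.degrees(np.arctan2(p[1],p[0])))
E
```

```text
[ 584.9260488  -113.71765671   29.82028381] [ 0.49647346 -6.76593404  2.94854367] 0.20531051506773204 21.728702187538147 149.31398860632862 91.17964080566391
```

View pics/w3.png

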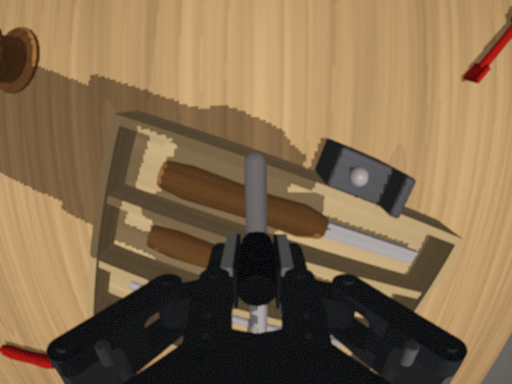

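The bar is gripped and moving with the fingers; its tip is at (256,157) and the ball at (360,177).

```bash
python3 - <<'E'
from h import *
s=ctrl.sense()
for u,v,z in [(360,177,44),(256,157,53)]:
    P=wray(u,v,z,s); p=P[:2]-[588,-263]; print(P.round(),np.hypot(*p),np.degrees(np.arctan2(p[1],p[0])))
E
```

```text
[647. -78.  44.] 194.18852222244797 72.17459108632598
[586. -66.  53.] 197.44142760190462 90.62236408792717
```

Call:
{"api": "send_rows", "payload": {"targets": [{"offset": [1.57,-0.03,0],"spin": -0.105},{"offset": [3.12,-0.23,0],"spin": -0.209},{"offset": [4.15,-0.46,0],"spin": -0.279},{"offset": [4.65,-0.59,0],"spin": -0.314},{"offset": [4.65,-0.59,0],"spin": -0.314}]}}

```text
time_s: 6.55
eef_pos: [631.5, -119.8, 29.9]
ee_rot: [0.001, 0.805, 0.594, 0.001]
force: [0.3, 1.9, 6.5]
grip_width: 0.202
grip_force: 22.0
```

Call:
{"api": "send_rows", "payload": {"targets": [{"offset": [0.25,-0.08,0],"spin": -0.017},{"offset": [0.5,-0.16,0],"spin": -0.035},{"offset": [0.5,-0.16,0],"spin": -0.035}]}}

```text
time_s: 6.8
eef_pos: [636.1, -121.2, 29.9]
ee_rot: [0.001, 0.815, 0.58, 0.001]
force: [2.8, 0.8, 7.1]
grip_width: 0.206
grip_force: 22.0
```

Call:
{"api": "send_rows", "payload": {"targets": [{"offset": [0.12,-0.04,0],"spin": -0.009},{"offset": [0.25,-0.08,0],"spin": -0.017},{"offset": [0.25,-0.08,0],"spin": -0.017}]}}

```text
time_s: 7.05
eef_pos: [638.3, -121.9, 29.9]
ee_rot: [0.001, 0.819, 0.573, 0.001]
force: [0.9, 2.1, 6.5]
grip_width: 0.202
grip_force: 22.0
```

Call:
{"api": "send_rows", "payload": {"targets": [{"offset": [0.12,-0.04,0],"spin": -0.009},{"offset": [0.25,-0.09,0],"spin": -0.017},{"offset": [0.25,-0.09,0],"spin": -0.017}]}}

```text
time_s: 7.3
eef_pos: [638.6, -122.1, 29.7]
ee_rot: [-0.002, 0.824, 0.567, -0.001]
force: [-11.7, 3.6, 12.0]
grip_width: 0.205
grip_force: 22.8
```

Call:
{"api": "send_rows", "payload": {"targets": [{"offset": [0,0,0],"spin": 0},{"offset": [0,0,0],"spin": 0},{"offset": [0,0,0],"spin": 0},{"offset": [0,0,0],"spin": 0}], "grip": 0.5}}

```text
time_s: 7.63
eef_pos: [639.9, -122.8, 28.6]
ee_rot: [-0.0, 0.824, 0.566, -0.0]
force: [0.5, 0.2, -0.0]
grip_width: 0.504
grip_force: 0.0
```

Call:
{"api": "send_rows", "payload": {"targets": [{"offset": [0,0,3],"spin": 0},{"offset": [0,0,7],"spin": 0},{"offset": [0,0,11],"spin": 0},{"offset": [0,0,15],"spin": 0},{"offset": [0,0,15],"spin": 0}]}}

```text
time_s: 8.05
eef_pos: [642.9, -123.8, 187.9]
ee_rot: [0.006, 0.824, 0.566, 0.004]
force: [0.3, 0.8, 0.6]
grip_width: 0.502
grip_force: 0.0
```

```bash
python3 - <<'E'
from h import *
s=ctrl.sense(); im,d=ctrl.capture('wrist'); cv2.imwrite('pics/w4.png',im[:,:,::-1])
print(s['eef_pos'],s['force'],s['grip_width'])
E
```

```text
[ 642.87599117 -123.79561809  187.93940305] [0.32504958 0.80119372 0.64036599] 0.5015303050307477
```

View pics/w4.png

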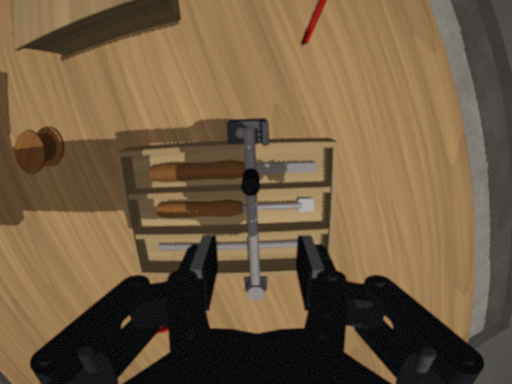

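The bar lies across the tools with its tip in the saddle (247,131), and all tools are in place. Now to the chest handle.

Call:
{"api": "send_rows", "payload": {"targets": [{"offset": [-2.2,32.0,2],"spin": 0.15},{"offset": [-2.2,32.0,2],"spin": 0.15},{"offset": [-2.2,32.0,2],"spin": 0.15},{"offset": [-2.2,32.0,2],"spin": 0.15},{"offset": [-2.2,32.0,2],"spin": 0.15},{"offset": [-2.2,32.0,2],"spin": 0.15},{"offset": [-2.2,32.0,2],"spin": 0.15},{"offset": [-2.2,32.0,2],"spin": 0.15}], "grip": 0.7}}

```text
time_s: 8.77
eef_pos: [617.0, 200.6, 197.8]
ee_rot: [-0.001, 0.779, 0.627, -0.001]
force: [0.6, 0.5, 0.3]
grip_width: 0.698
grip_force: 0.0
```

Call:
{"api": "send_rows", "payload": {"targets": [{"offset": [0,0,0],"spin": 0},{"offset": [0,0,0],"spin": 0},{"offset": [0,0,0],"spin": 0}]}}

```text
time_s: 9.02
eef_pos: [617.9, 196.5, 197.8]
ee_rot: [-0.0, 0.78, 0.626, -0.001]
force: [-0.0, -0.3, -0.3]
grip_width: 0.704
grip_force: 0.0
```

```bash
python3 - <<'E'
from h import *
s=ctrl.sense(); im,d=ctrl.capture('wrist'); cv2.imwrite('pics/w5.png',im[:,:,::-1])
print(s['eef_pos'],s['ee_rot'],s['force'],s['grip_width'])
for q,z in [('lid_handle',146),('lid_hinge',100)]:
    for r in ctrl.place_of('wrist',q)[:2]: print(q,r,wray(*r['uv'],z,s).round())
E
```

```text
[617.93483767 196.50676453 197.81487798] [-3.08264670e-04  7.79616764e-01  6.26256247e-01 -8.48498150e-04] [-0.03215294 -0.2998858  -0.29289344] 0.7035966121558396
lid_handle {'uv': [251.1, 196.7], 'conf': 0.94} [613. 199. 146.]
lid_handle {'uv': [78.6, 11.0], 'conf': 0.29} [503. 395. 146.]
lid_hinge {'uv': [124.5, 183.2], 'conf': 0.72} [484. 226. 100.]
```

View pics/w5.png

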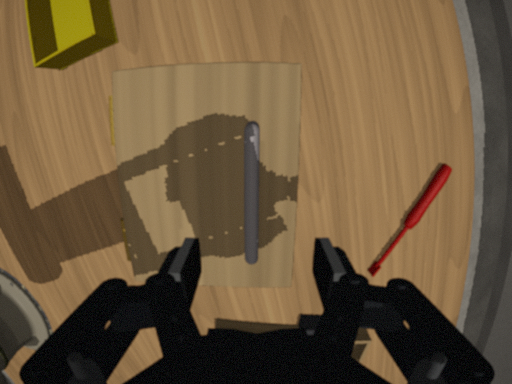

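The handle bar spans (252,128) to (251,258) and lines up with the fingers. Its centre is at about (613,199).

Call:
{"api": "send_rows", "payload": {"targets": [{"offset": [-0.5,0.2,-3],"spin": 0},{"offset": [-0.5,0.2,-6],"spin": 0},{"offset": [-0.5,0.2,-8.5],"spin": 0},{"offset": [-0.5,0.2,-10.6],"spin": 0},{"offset": [-0.5,0.2,-10.6],"spin": 0},{"offset": [-0.5,0.2,-10.6],"spin": 0}]}}

```text
time_s: 9.67
eef_pos: [613.0, 198.4, 92.8]
ee_rot: [-0.0, 0.78, 0.626, -0.001]
force: [0.2, 0.5, 1.0]
grip_width: 0.701
grip_force: 0.0
```

Call:
{"api": "send_rows", "payload": {"targets": [{"offset": [0,0,0],"spin": 0},{"offset": [0,0,0],"spin": 0},{"offset": [0,0,0],"spin": 0},{"offset": [0,0,0],"spin": 0},{"offset": [0,0,0],"spin": 0},{"offset": [0,0,0],"spin": 0},{"offset": [0,0,0],"spin": 0}], "grip": 0, "squeeze": 40}}

```text
time_s: 10.25
eef_pos: [614.1, 199.1, 94.2]
ee_rot: [0.001, 0.78, 0.626, 0.001]
force: [3.9, -1.4, 6.0]
grip_width: 0.12
grip_force: 39.1
```

```bash
python3 tips.py; python3 - <<'E'
import numpy as np
from rig import ctrl
s=ctrl.sense(); print(s['eef_pos'],s['ee_rot'],s['wrist_torque'])
q=s['ee_rot']; yaw=2*np.arctan2(q[2],q[1])-np.pi/2; print(yaw)
for d in [5,10,15,20,25,30,35,40,45,50]:
    a=np.radians(d); x=135*np.cos(a)-46*np.sin(a)-135; z=135*np.sin(a)+46*np.cos(a)-46
    print(d,(np.array([x*np.cos(-.215),x*np.sin(-.215),z])/10).round(2))
E
```

```text
width 0.11960113677723895 z 94.1521648238722 f [ 3.9 -1.4  6. ] n 3207
-1 x [-25.  27.] y [-11.  -0.] z [-72. -57. -43.]
1 x [-24.  27.] y [ 0. 10.] z [-72. -57. -42.]
[614.08931858 199.15574898  94.17064907] [0.00089635 0.77957332 0.6263091  0.0012436 ] [-0.1550534  -0.55747997 -0.10221433]
-0.2171751295752804
5 [-0.44  0.1   1.16]
10 [-0.98  0.21  2.27]
15 [-1.61  0.35  3.34]
20 [-2.33  0.51  4.34]
25 [-3.14  0.68  5.27]
30 [-4.01  0.88  6.13]
35 [-4.96  1.08  6.91]
40 [-5.97  1.3   7.6 ]
45 [-7.04  1.54  8.2 ]
50 [-8.15  1.78  8.7 ]
```

Call:
{"api": "send_rows", "payload": {"targets": [{"offset": [-0.2,0.05,0.58],"spin": 0},{"offset": [-0.44,0.1,1.16],"spin": 0},{"offset": [-0.7,0.15,1.7],"spin": 0},{"offset": [-0.98,0.21,2.27],"spin": 0},{"offset": [-1.29,0.28,2.81],"spin": 0},{"offset": [-1.61,0.35,3.34],"spin": 0},{"offset": [-1.96,0.43,3.84],"spin": 0},{"offset": [-2.33,0.51,4.34],"spin": 0}]}}

```text
time_s: 10.97
eef_pos: [592.1, 204.2, 137.8]
ee_rot: [0.002, 0.78, 0.626, 0.003]
force: [10.4, 0.3, 2.6]
grip_width: 0.127
grip_force: 38.9
```

Call:
{"api": "send_rows", "payload": {"targets": [{"offset": [-0.4,0.08,0.47],"spin": 0},{"offset": [-0.81,0.17,0.93],"spin": 0},{"offset": [-1.24,0.27,1.37],"spin": 0},{"offset": [-1.68,0.37,1.79],"spin": 0},{"offset": [-2.15,0.47,2.19],"spin": 0},{"offset": [-2.63,0.57,2.57],"spin": 0},{"offset": [-3.13,0.68,2.92],"spin": 0},{"offset": [-3.64,0.79,3.26],"spin": 0}]}}

```text
time_s: 11.63
eef_pos: [557.0, 212.4, 172.3]
ee_rot: [0.003, 0.78, 0.626, 0.005]
force: [15.2, 0.1, 13.7]
grip_width: 0.118
grip_force: 39.2
```

Call:
{"api": "send_rows", "payload": {"targets": [{"offset": [-0.53,0.12,0.31],"spin": 0},{"offset": [-1.07,0.24,0.6],"spin": 0},{"offset": [-1.62,0.36,0.86],"spin": 0},{"offset": [-2.18,0.48,1.1],"spin": 0},{"offset": [-2.18,0.48,1.1],"spin": 0},{"offset": [-2.18,0.48,1.1],"spin": 0},{"offset": [-2.18,0.48,1.1],"spin": 0}]}}

```text
time_s: 12.22
eef_pos: [534.8, 217.5, 183.7]
ee_rot: [0.003, 0.78, 0.626, 0.005]
force: [8.5, 0.7, 15.8]
grip_width: 0.125
grip_force: 41.4
```

```bash
python3 - <<'E'
from h import *
s=ctrl.sense(); im,d=ctrl.capture('scene')
print(s['eef_pos'],s['force'],s['grip_width'],s['grip_force'],s['dq'])
c=im[140:250,165:375,::-1]
cv2.imwrite('pics/s2.png',cv2.resize(c,(800,420),interpolation=cv2.INTER_CUBIC)); np.save('sd2.npy',d)
# lid plane: points near the chest above 105
v,u=np.mgrid[170:245,265:365]
P=np.array([world('scene',a,b,d[b,a]) for a,b in zip(u.ravel(),v.ravel())])
h=np.array([482,227,100]); ex=np.array([np.cos(.215),-np.sin(.215),0]); ey=np.array([np.sin(.215),np.cos(.215),0])
L=np.c_[(P-h)@ex,(P-h)@ey,P[:,2]-100]
k=(abs(L[:,1])<105)&(abs(L[:,1])>70)&(L[:,0]>15)&(L[:,0]<140)&(L[:,2]>10)
a=np.degrees(np.arctan2(L[k,2],L[k,0])); print(k.sum(),np.percentile(a,[5,25,50,75,95]))
for n,m in (('L',k),):
    A=np.c_[L[m,0],np.ones(m.sum())]; print('slope',np.degrees(np.arctan(np.linalg.lstsq(A,L[m,2],rcond=None)[0][0])))
E
```

```text
[534.78915807 217.48188952 183.6550551 ] [ 8.52162022  0.66863682 15.80561024] 0.12502918923378462 41.388893723487854 [-0.000932    0.00154022 -0.00186178 -0.00047481  0.00112973  0.00157445]Traceback (most recent call last):
  File "<stdin>", line 8, in <module>
  File "h.py", line 5, in world
    c=ctrl.calibration(cam)
ValueError: time passes only in moves, steps and waits
```

View pics/s2.png

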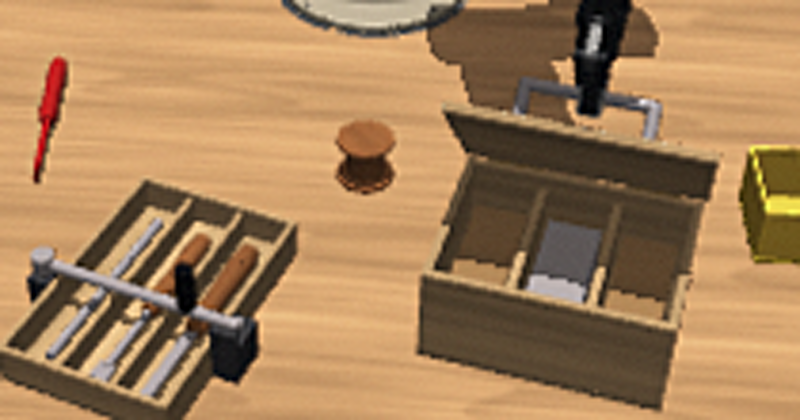

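The keeper is shut across the tools and the lid is up, held by the handle. Next I'll measure the lid angle from depth.

```bash
python3 - <<'E'
from h import *
d=np.load('sd2.npy'); c=ctrl.calibration('scene'); Mi=np.linalg.inv(np.array(c['view']))
v,u=np.mgrid[0:384,0:512]; p=np.stack([(u-c['cx'])/c['fx']*d,(v-c['cy'])/c['fy']*d,d],-1)
P=p@Mi[:3,:3].T+Mi[:3,3]
h=np.array([482,227,100]); ex=np.array([np.cos(.215),-np.sin(.215),0]); ey=np.array([np.sin(.215),np.cos(.215),0])
X,Y,Z=(P-h)@ex,(P-h)@ey,P[...,2]-100
# underside of lid in image crop: quad (450,120),(710,170),(705,190),(475,155) of the crop scale 3.81
m=np.zeros(d.shape,np.uint8); q=np.array([(455,122),(708,170),(704,188),(478,150)])/3.81+[165,140]
cv2.fillPoly(m,[np.round(q).astype(int)],1); k=(m>0)&(d>0)
A=np.c_[X[k],Y[k],np.ones(k.sum())]; w=np.linalg.lstsq(A,Z[k],rcond=None)[0]
print(k.sum(),'slope deg',np.degrees(np.arctan(w[0])),w,'resid',np.std(Z[k]-A@w),'X',X[k].min(),X[k].max(),'Z',Z[k].min(),Z[k].max())
print('radial deg',np.percentile(np.degrees(np.arctan2(Z[k],X[k])),[10,50,90]))
E
```

```text
383 slope deg 49.19591717739742 [ 1.15834427 -0.01297162  2.91449068] resid 0.7125890863372664 X 14.667569907687394 90.80329242944175 Z 20.740568200218718 108.34629661689075
radial deg [49.76745155 50.36163252 51.73614921]
```

Call:
{"api": "send_rows", "payload": {"targets": [{"offset": [0,0,0],"spin": 0},{"offset": [0,0,0],"spin": 0},{"offset": [0,0,0],"spin": 0},{"offset": [0,0,0],"spin": 0}]}}

```text
time_s: 12.6
eef_pos: [534.9, 217.5, 183.6]
ee_rot: [0.003, 0.78, 0.626, 0.005]
force: [9.7, 1.6, 15.6]
grip_width: 0.124
grip_force: 41.4
```

```bash
python3 -c "
from rig import ctrl
s=ctrl.sense();print(s['eef_pos'],s['grip_force'],s['force']);print(ctrl.finish_job())"
```

```text
[534.87187135 217.4647434  183.58407859] 41.39384865760803 [ 9.68454291  1.62167558 15.64063386]
the job is handed in; nothing more can be done
None
```

The job is handed in, with no verdict returned: the keeper bar was pushed to its stop first, and the gripper now holds the lid still by its handle at a measured 49–50 degrees open, with the tools and bystanders left alone.

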